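# Hang the basket of cleaned rings on the drain stand

### The arm

A 6-joint arm with a two-finger parallel gripper is mounted at the origin on the work surface. World frame = base frame: x ahead of the robot, y to its left, z up, the work surface at z = 0. Lengths are in m, angles in degrees, forces in N, time in s.
With the tool pointing down it reaches from about 0.325 to 0.85 m from the base axis. Payload 15.5 kg.
Tool frame: the origin (TCP) lies midway between the tips of the shut fingers; the grasp point (between the pads) lies 19 mm behind it; z points along the fingers, y is the line along which they close (so a half turn about z gives the same grasp; the last joint's range is limited). The gripper opens to 91 mm and grips with 3 to 60 N. Pads are 32 mm wide; open, the fingers measure 118 mm over their backs; the gripper's body (76 mm by 178 mm) begins 60 mm behind the grasp point.
Start: joints at [-74.742, 28.281, 77.091, -0, 74.628, -5.472], TCP at [0.221, -0.585, 0.214] pointing down, gripper open.
Joint ranges: [-166.48, 166.48], [-47.26, 123.95], [12.59, 153.08], [-70.14, 250.14], [6.76, 159.57], [-176.63, 176.63]. Speed limits (degrees/s): [108.29, 108.29, 147.25, 172.46, 172.46, 172.46].

### API

Orientations are given as a 3x3 rotation matrix whose columns are the frame's x, y, z axes.
In Python, from bench import ctrl gives the robot as it stands. The module is installed in compiled form; this text tells all that it offers. Calls block until the motion is done:
- ctrl.goto(position, orientation): joint-space move of the TCP to a pose.
- ctrl.move_l(position, vel=0.15, ori=None, contact_N=None): straight line of the TCP; ori=None keeps the orientation; vel is the mean speed in m/s. With contact_N (N) it stops when the force on the tool has changed by that much, and returns True; else False.
- ctrl.movej(angles): joint-space move.
- ctrl.command_gripper(opening): opening from 0.0 (shut) to 1.0 (fully open); the grip force is fixed at half the most; returns when the fingers have stopped.
- ctrl.sleep(seconds).
- ctrl.ik(position, orientation): joint angles nearest the present ones, or None.
- ctrl.read_camera(name): name is "scene" or "top" or "wrist"; returns the picture (400x640x3 uint8, blue, green, red); there is no depth.
- ctrl.camera_params(name): a dict with "fx", "fy", "cx", "cy" (pixels), "D" ([k1, k2, p1, p2, k3] as OpenCV has them; the pictures are not rectified), "pose" (4x4, takes a point from camera to world coordinates); the wrist camera has in their place "T_tool_cam" (4x4, takes a point from camera to tool coordinates, whose origin is the TCP and whose axes are the flange's). Camera axes: x right, y up, looking along -z (the intrinsics and any distortion apply to the point x, -y, -z); pixel columns grow to the right and rows downward; lengths in m; the calibration is good to about 2 mm. A picture is of the moment at which its call begins: read the wrist's pose just before it. camera_params takes no time and is no camera call.
A pose or a line that the arm cannot do raises ctrl.MotionError and nothing moves.
- ctrl.sign_off(): hands the job in; it is judged then, once.
Readings, each from a call of its own:
- ctrl.current_t(): time.
- ctrl.current_q(): joint angles.
- ctrl.current_dq(): joint speeds.
- ctrl.current_effort(): joint torques, N m.
- ctrl.current_tool_pos(): TCP position.
- ctrl.current_eef_rot(): TCP orientation.
- ctrl.current_contact_force(): force on the tool from outside, world axes, zero at the start.
- ctrl.current_wrist_torque(): the same for the moment, N m.
- ctrl.current_grip_width(): opening from 0.0 (shut) to 1.0 (fully open).
- ctrl.current_grasp_force(): force on a finger pad.
Only numpy, scipy, OpenCV 4.12 (cv2) and the standard library are available. Lean on these libraries where they do the work, as an engineer would, in place of code of your own. Each camera call takes 0.05 s, during which the arm holds its last target. There are 200 camera calls.

### The job

The cast rings in the wire basket have come out of the ultrasonic cleaner. Carry the basket over level, so that all four rings stay inside, and hang it by the wire eye above its blue grip on the red peg of the drain stand; leave it hanging there quietly on its own, clear of the tray. Do not disturb the soldering brick, the jar or the magnifier.

Things in the scene. Friction and masses are not known exactly. Their poses are not given: they have to be found in the camera images.
- basket: Rigid round open wire basket, 80 mm across, rim 38 mm high, about 0.2 kg, on the bench with four loose rings in it. Bail wires 4 mm thick rise from its rim at +y and -y, lean together and end under a blue grip, 14 mm (x) by 28 mm (y) in section, 95 to 135 mm above the underside; a wire eye tops it (see basket_eye). Origin: centre of the underside; z up.
- basket_eye (a point): Centre of the eye's hole, on the basket's axis, 146 mm above its underside. The eye is a ring of 4 mm wire in the basket's y-z plane, standing on the grip: clear hole 18 mm, 26 mm over the wire, top 159 mm above the underside. The hole runs along the basket's x; either side may go first. Axes as the basket's.
- basket_grip (a point): A point on the axis of the blue grip, 10 mm below the grip's top: 125 mm above the underside, 21 mm below the eye's centre. Gripped here across the 28 mm width (jaws closing along the basket's y), the hole stays free to the peg.
- basket_floor (a point): Centre of the basket's floor, on its upper side, 5 mm above the underside.
- stand: Drain stand, fixed to the bench: drip tray 170 (x) by 150 mm, rim 14 mm high, and a 12 mm post 85 mm behind the origin (+x), 196 mm high. From the post a straight round red vinyl-coated peg, 7 mm thick, runs forward (-x of the stand), rising 10 degrees to its rounded free end 35 mm in front of the origin; nothing above it. Origin: on the bench under peg_mid; z up.
- peg_mid (a point): Point on the centre line of the peg straight above the stand's origin, 205 mm above the bench. Axes as the stand's; the free part of the peg reaches from 35 mm in front of it (-x) to about 79 mm behind it. A basket hung here hangs with its underside about 53 mm above the bench, clear of tray and post.
- peg_tip (a point): Point on the centre line of the peg at its free end, 35 mm in front of peg_mid (-x of the stand) and 6 mm higher. The rounded end reaches 3.5 mm farther.
- ring0: Cast gold-coloured finger ring, 21 mm across, 5 mm high, 12 g, lying loose in the basket. Origin: centre of its underside.
- ring1: As ring0.
- ring2: As ring0.
- ring3: As ring0.
- brick: Off-white soldering brick with scorch marks, 75 by 150 by 25 mm, loose. Origin: centre of its underside.
- jar: Small amber glass jar with a dark lid, 48 mm across, 58 mm high, loose. Origin: centre of its underside.
- magnifier: Hand magnifier lying flat, black rim 74 mm across, 12 mm high, black handle along its +x to 139 mm from the origin, loose. Origin: under the centre of the lens.
Not all that is in view belongs to the job. Leave any purple look-alike of the basket alone. Leave any brown look-alike of the stand alone.

How it is judged (in metres and radians):
At the end, for the whole second after the job is handed in: The basket hangs with the peg through its eye (eye centre within 12 mm sideways of the peg, between free end and post), carried by the stand, underside over 22 mm above the bench, within 17 degrees of upright, slower than 50 mm/s, all four rings within 45 mm of the centre of its floor (x of basket_eye in the frame of peg_mid between -0.036 and 0.079 m and y of basket_eye in the frame of peg_mid between -0.012 and 0.012 m and z of basket_eye in the frame of peg_mid between -0.03 and 0.012 m and contact force between basket and stand above 0.8 N and height (world z) of basket above 0.022 m and angle between basket's own z axis and vertical below 0.3 rad and linear speed of basket below 0.05 m/s and distance between each of ring0, ring1, ring2, ring3 and basket_floor below 0.045 m); the robot touches nothing.
It fails at once if a ring is out of the basket (distance between any of ring0, ring1, ring2, ring3 and basket_floor above 0.065 m).
It fails at once if the basket is tipped more than 35 degrees (angle between basket's own z axis and vertical above 0.61 rad).
It fails at once if the brick, the jar or the magnifier is moved more than 25 mm, or the jar is tipped over (distance of any of brick, jar, magnifier from where it was at the start of the episode above 0.025 m or angle between jar's own z axis and vertical above 0.5 rad).
It also fails if it takes over 54 s, if anything falls off the work surface, if the arm or the gripper's body presses on something with over 40 N, if the wrist force passes 120 N, or if a joint passes its speed limit or range.

## Working session

There is one attempt and no reset: what is moved stays moved. The work goes in short steps, each a Python script; the robot and the scene stay as the last script left them, time stands still between calls to the robot, and variables do not carry over. Pictures are saved under pics/ and viewed, at most 10 in all, crops included, and the job is handed in when it is done.

```bash
mkdir -p pics; cat > h.py <<'E'
import numpy as np, cv2
from bench import ctrl
def P(name):
    c=ctrl.camera_params(name)
    K=np.array([[c['fx'],0,c['cx']],[0,c['fy'],c['cy']],[0,0,1.]]);D=np.array(c['D'],float)
    if 'pose' in c: T=np.array(c['pose'])
    else:
        W=np.eye(4);W[:3,:3]=ctrl.current_eef_rot();W[:3,3]=ctrl.current_tool_pos();T=W@np.array(c['T_tool_cam'])
    return K,D,T
def ray(name,uv,cam=None):
    K,D,T=cam or P(name)
    p=cv2.undistortPoints(np.array(uv,float).reshape(-1,1,2),K,D)[:,0]
    d=np.c_[p[:,0],-p[:,1],-np.ones(len(p))]@T[:3,:3].T
    return T[:3,3],d/np.linalg.norm(d,axis=1,keepdims=True)
def atz(name,uv,z,cam=None):
    o,d=ray(name,uv,cam); return o+d*((z-o[2])/d[:,2])[:,None]
def proj(name,X,cam=None):
    K,D,T=cam or P(name)
    q=(np.array(X,float).reshape(-1,3)-T[:3,3])@T[:3,:3]
    return cv2.projectPoints(q*[1,-1,-1],np.zeros(3),np.zeros(3),K,D)[0][:,0]
def tri(rs): # least squares intersection of rays
    A=0;b=0
    for o,d in rs:
        M=np.eye(3)-np.outer(d[0],d[0]);A=A+M;b=b+M@o
    X=np.linalg.solve(A,b);return X,[np.linalg.norm(np.cross(X-o,d[0])) for o,d in rs]
E
python3 - <<'E'
from h import *
for n in('scene','top','wrist'):
    im=ctrl.read_camera(n);cv2.imwrite(f'pics/{n}0.png',im)
    K,D,T=P(n);print(n,K[0,0],T.round(3).tolist())
print(ctrl.current_t(),ctrl.current_eef_rot())
E
```

```text
scene 394.59231280841243 [[0.845, -0.341, 0.411, 1.043], [0.534, 0.531, -0.658, -0.809], [0.006, 0.776, 0.631, 0.866], [0.0, 0.0, 0.0, 1.0]]
top 449.5933894556145 [[0.008, 0.989, -0.145, 0.451], [-1.0, 0.009, 0.01, -0.096], [0.012, 0.145, 0.989, 1.197], [0.0, 0.0, 0.0, 1.0]]
wrist 346.8581067367595 [[0.354, 0.9, 0.254, 0.294], [-0.935, 0.341, 0.094, -0.557], [-0.002, -0.27, 0.963, 0.384], [0.0, 0.0, 0.0, 1.0]]
0.15 [[ 9.35273357e-01  3.53926105e-01 -2.42875919e-04]
 [ 3.53926181e-01 -9.35272973e-01  8.51161264e-04]
 [ 7.40929083e-05 -8.82028599e-04 -9.99999608e-01]]
```

View pics/scene0.png

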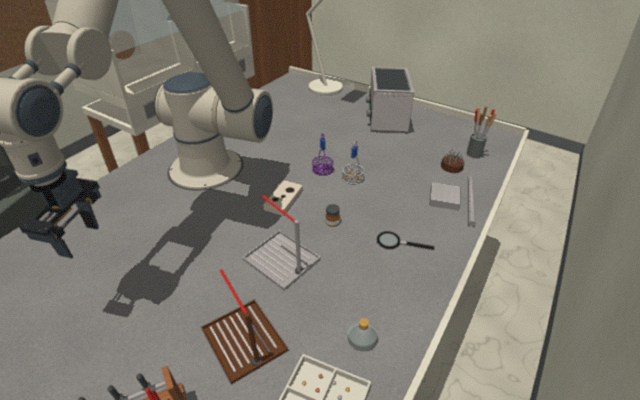

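View pics/top0.png

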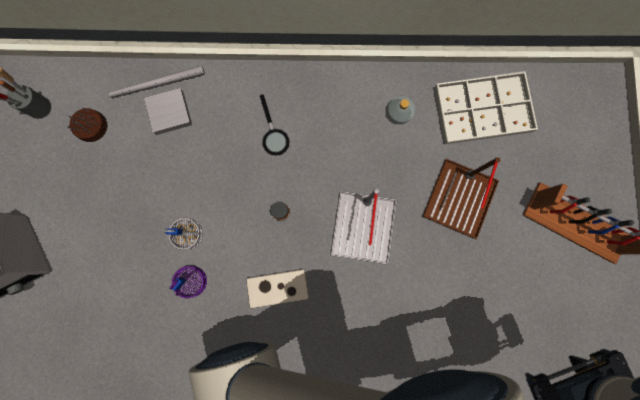

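Candidates for the basket are the bare-wire one with a blue grip (top 184,233; scene 353,170) and the purple look-alike (top 189,281; scene 323,160). I choose the bare-wire one. Candidates for the stand are the grey-white tray (top 363,228; scene 282,250) and the brown look-alike (top 460,198; scene 245,330). I choose the grey-white one. Next is a close crop to check.

```bash
python3 - <<'E'
from h import *
t=cv2.imread('pics/top0.png');s=cv2.imread('pics/scene0.png')
def c(im,x,y,w,h,k):return cv2.resize(im[y:y+h,x:x+w],None,fx=k,fy=k,interpolation=cv2.INTER_CUBIC)
# each 400x300
a=np.vstack([np.hstack([c(t,150,200,80,60,5),c(s,315,130,80,60,5)]),np.hstack([c(t,320,180,100,75,4)[:300],c(s,225,185,100,75,4)])])
cv2.imwrite('pics/crop1.png',a)
E
```

```text
(no output)
```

View pics/crop1.png

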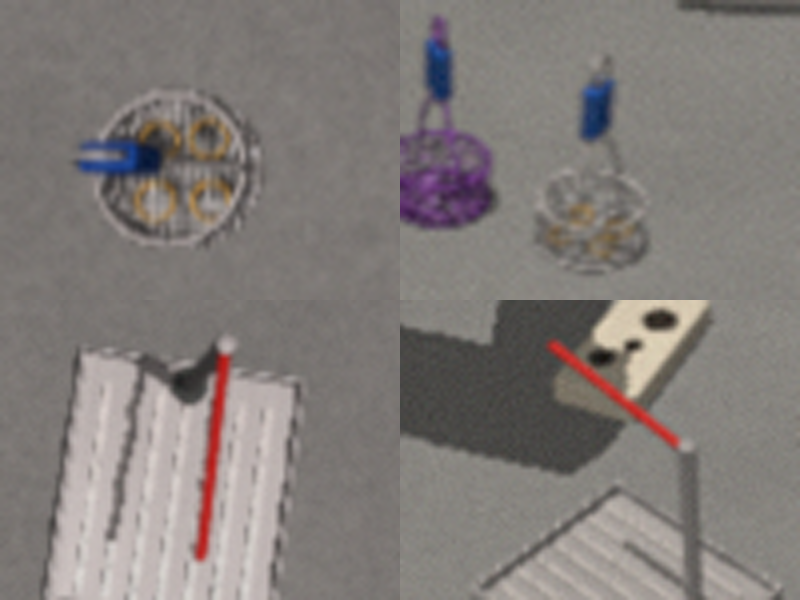

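The crop shows the bare-wire basket holding four rings, with its rim centre at top (184,233). The grey stand's peg tip is at top (370.2,244) / scene (263,196.3), and its post top is at top (376.5,191.2) / scene (296.3,221.3).

```bash
python3 - <<'E'
from h import *
print('rim',atz('top',[[184,233.2]],.038), 'scene rim',atz('scene',[[315+190/5,130+205/5]],.038))
tip=[ray('top',[[370.2,243.5]]),ray('scene',[[263.3,196.5]])]
post=[ray('top',[[376.5,191.2]]),ray('scene',[[296.4,221]])]
X,e=tri(tip);Y,f=tri(post);print(X,e,Y,f, np.degrees(np.arctan2(*(Y-X)[[1,0]])),np.linalg.norm((Y-X)[:2]))
g,e=tri([ray('top',[[150+80/5,200+156/5]]),ray('scene',[[315+200/5,130+60/5]])]);print('eye top',g,e)
print('brick/jar/mag',atz('top',[[277,287],[279,210],[275,141]],.03))
print(np.array(ctrl.camera_params('wrist')['T_tool_cam']).round(3).tolist())
E
```

```text
rim [[0.51062941 0.24302495 0.038     ]] scene rim [[0.51601866 0.23576584 0.038     ]]
[ 0.48302292 -0.2121991   0.21115126] [np.float64(0.0007140620694536402), np.float64(0.0007140620694536867)] [ 0.60086662 -0.22916326  0.19553367] [np.float64(0.0008170533645101337), np.float64(0.0008170533645098273)] -8.191723299595319 0.11905846508925867
eye top [0.50891133 0.25155966 0.14959907] [np.float64(0.0003093233069983865), np.float64(0.0003093233069985072)]
brick/jar/mag [[0.37680805 0.0036182  0.03      ]
 [0.57306023 0.00292623 0.03      ]
 [0.75749571 0.01750905 0.03      ]]
[[0.0, 0.963, 0.271, 0.078], [1.0, -0.0, 0.001, 0.0], [0.001, 0.271, -0.963, -0.171], [0.0, 0.0, 0.0, 1.0]]
```

```bash
python3 - <<'E'
from h import *
R=np.diag([1.,-1,-1])
p=ctrl.current_tool_pos();ctrl.move_l([p[0],p[1],.36],vel=.3)
ctrl.goto([0.511,.245,.30],R)
ctrl.sleep(.3)
K,D,T=P('wrist');np.savez('w1.npz',K=K,D=D,T=T)
im=ctrl.read_camera('wrist');cv2.imwrite('pics/w1.png',im)
print(ctrl.current_t(),ctrl.current_tool_pos(),ctrl.current_q())
print(proj('wrist',[[.511,.245,.159],[.511,.245,.038],[.511,.245,.135]],(K,D,T)))
E
```

```text
4.2167 [0.5110645  0.24487726 0.29998554] [ 1.95652065e+01  1.93578878e+01  7.81339147e+01 -1.09786820e-03
  8.25091303e+01  1.09575019e+02]
[[322.93869705 190.37567026]
 [322.87087049 167.0888312 ]
 [322.92160004 184.50270558]]
```

View pics/w1.png

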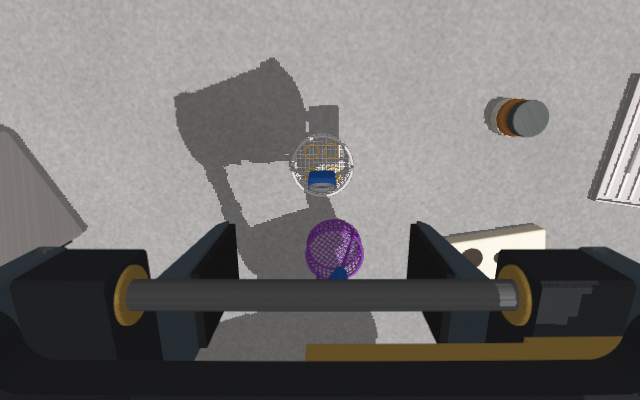

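```bash
python3 - <<'E'
import cv2
im=cv2.imread('pics/w1.png')[125:205,280:365]
cv2.imwrite('pics/w1c.png',cv2.resize(im,None,fx=7,fy=7,interpolation=cv2.INTER_CUBIC))
E
```

```text
(no output)
```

View pics/w1c.png

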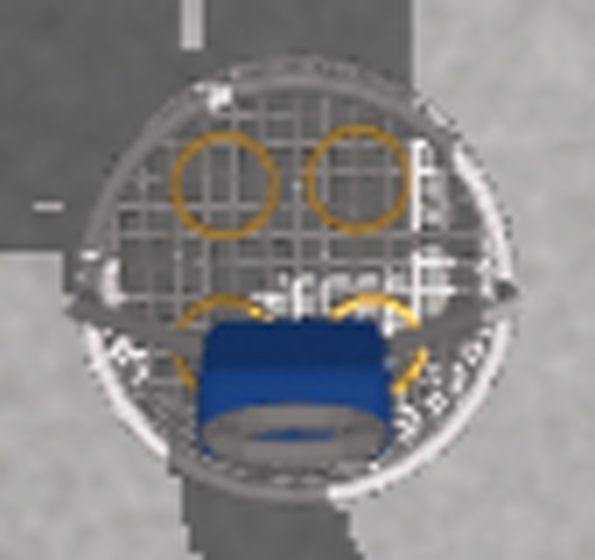

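The basket is upright with its bail feet at wrist px (291.4,168.6) and (352.9,167.1), so its yaw is near 0. The eye is at about (322.1,186.7) and the four rings are inside.

```bash
python3 - <<'E'
from h import *
z=np.load('w1.npz');c=(z['K'],z['D'],z['T'])
f=atz('wrist',[[291.4,168.6],[352.9,167.1]],.038,c);print(f,f.mean(0),np.linalg.norm(f[0]-f[1]),np.degrees(np.arctan2(*(f[0]-f[1])[[0,1]])))
print('rim',atz('wrist',[[280+296/7,125+284/7]],.038,c))
print('eye',atz('wrist',[[280+296/7,125+432/7]],.146,c))
print('grip bottom front edge',atz('wrist',[[280+205/7,125+320/7],[280+385/7,125+320/7]],.095,c))
print('grip top',atz('wrist',[[280+200/7,125+420/7],[280+392/7,125+420/7]],.135,c))
E
```

```text
[[0.50907872 0.28475797 0.038     ]
 [0.51098733 0.20711364 0.038     ]] [0.51003302 0.24593581 0.038     ] 0.0776677802758718 -1.408133966385382
rim [[0.51293462 0.24573758 0.038     ]]
eye [[0.51137466 0.24561864 0.146     ]]
grip bottom front edge [[0.51724484 0.25995378 0.095     ]
 [0.51724197 0.23170726 0.095     ]]
grip top [[0.51049506 0.2592448  0.135     ]
 [0.51049336 0.23201839 0.135     ]]
```

```bash
cat >> h.py <<'E'
def Rz(deg):
    a=np.radians(deg);return np.array([[np.cos(a),-np.sin(a),0],[np.sin(a),np.cos(a),0],[0,0,1]])@np.diag([1.,-1,-1])
E
python3 - <<'E'
from h import *
R=Rz(0.7)
ctrl.move_l([.511,.2457,.20],vel=.15,ori=R)
print(ctrl.move_l([.511,.2457,.106],vel=.08,contact_N=6))
ctrl.command_gripper(0.0)
print(ctrl.current_grip_width()*91,ctrl.current_grasp_force(),ctrl.current_contact_force(),ctrl.current_tool_pos())
ctrl.move_l([.511,.2457,.14],vel=.04)
ctrl.move_l([.511,.2457,.25],vel=.1)
ctrl.sleep(.3)
print(ctrl.current_contact_force(),ctrl.current_grip_width()*91,ctrl.current_t())
im=ctrl.read_camera('wrist');cv2.imwrite('pics/w2.png',im)
s=ctrl.read_camera('top');cv2.imwrite('pics/t2.png',s)
E
```

```text
False
27.44665285586524 29.999971389770508 [-0.49651201 -0.34019328  0.47672224] [0.5109896  0.24563193 0.10597505]
[ 0.34270108  0.49745895 -2.05440419] 28.008027871877776 9.8917
```

View pics/w2.png

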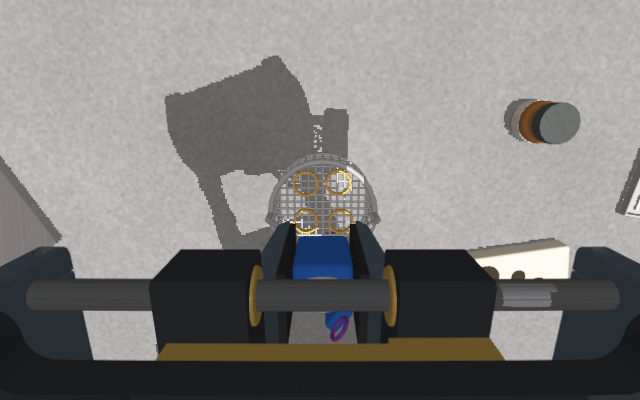

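The basket is gripped and lifted level. The rings lie in it at (305,182), (340,181), (305,220) and (340,220). The lead screw hides the eye, so I'll check the fit with the fixed cameras.

```bash
cat >> h.py <<'E'
YAW=-8.2
dv=np.array([np.cos(np.radians(YAW)),np.sin(np.radians(YAW)),0])
MID=np.array([.5167,-.2171,.205])
def tcp(s,dz=0): # eye centre on the peg line at s, offset dz
    return MID+s*dv+[0,0,-s*np.tan(np.radians(10))+dz-.040]
E
python3 - <<'E'
from h import *
a=tcp(-.12);a[2]=.25
ctrl.move_l([.46,.02,.25],vel=.14,ori=Rz(-4))
ctrl.move_l(a,vel=.14,ori=Rz(YAW))
ctrl.move_l(tcp(-.085),vel=.06)
ctrl.sleep(.4)
print(ctrl.current_t(),ctrl.current_contact_force(),ctrl.current_tool_pos(),tcp(-.085))
t=ctrl.read_camera('top');s=ctrl.read_camera('scene')
cv2.imwrite('pics/t3.png',t);cv2.imwrite('pics/s3.png',s)
w=ctrl.read_camera('wrist');cv2.imwrite('pics/w3.png',w)
def c(im,x,y,k=5):return cv2.resize(im[y:y+60,x:x+80],None,fx=k,fy=k,interpolation=cv2.INTER_CUBIC)
e=ctrl.current_tool_pos()+[0,0,.04]
for n in('top','scene'):print(n,proj(n,[e,MID-.0385*dv+[0,0,.0068]]))
cv2.imwrite('pics/c3.png',np.vstack([np.hstack([c(t,330,200),c(s,215,165)]),cv2.resize(w,(480,300))[:,:].copy() if 0 else np.hstack([cv2.resize(w,(480,300)),np.zeros((300,320,3),np.uint8)])]))
E
```

```text
15.4333 [ 0.45219919 -0.19081782 -1.82258745] [ 0.43257103 -0.20498052  0.18003042] [ 0.43256902 -0.20497654  0.17998779]
top [[367.30976344 266.78578389]
 [369.76388928 245.28494104]]
scene [[249.79810404 186.11937267]
 [261.83741835 195.62962842]]
```

View pics/c3.png

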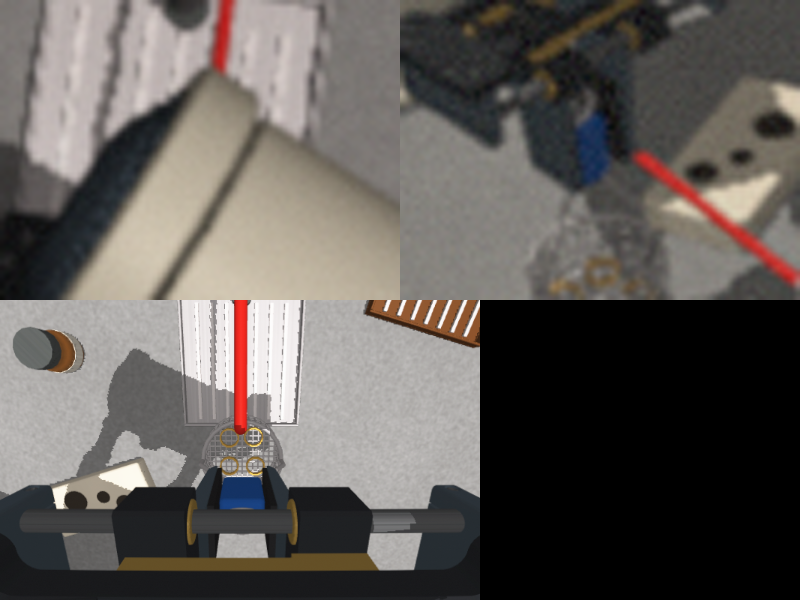

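The wrist view shows the peg running straight into the middle between the fingers, tip at about wrist (320,173). In the scene view the eye is at about (251,185), as predicted (249.8,186.1). Next I'll quantify the lateral offset from colour masks.

```bash
python3 - <<'E'
from h import *
w=cv2.imread('pics/w3.png').astype(int);b,g,r=w[...,0],w[...,1],w[...,2]
cam=P('wrist');R=ctrl.current_eef_rot();p=ctrl.current_tool_pos()
red=(r>110)&(g<70)&(b<70)
rows=[v for v in range(400) if red[v].sum()>5];print(rows[0],rows[-1])
for v in (20,60,100,140,rows[-1]-3):
    u=np.nonzero(red[v])[0].mean()
    # height by position along the peg: iterate
    z=.2
    for _ in range(20):
        X=atz('wrist',[[u,v]],z,cam)[0];s=(X-MID)@dv;z=.205-s*np.tan(np.radians(10))
    print(v,u,'s',round(s,4),'tool',((X-p)@R).round(4))
blue=(b>110)&(r<60)&(g<110);ys,xs=np.nonzero(blue);print('blue',xs.min(),xs.max(),ys.min(),ys.max())
for v in range(ys.min(),ys.max(),6):
    x=np.nonzero(blue[v])[0];print(v,x.min(),x.max())
X=atz('wrist',[[(xs.min()+xs.max())/2,(ys.min()+ys.max())/2]],p[2]+.02,cam)[0];print(((X-p)@R).round(4))
# scene: blue grip centre vs predicted
s=cv2.imread('pics/s3.png').astype(int);m=(s[...,0]>100)&(s[...,2]<70);m[:, :300]&=True
m[:170]=0;m[215:]=0;m[:,:230]=0;m[:,275:]=0;ys,xs=np.nonzero(m);print('scene blue',xs.mean(),ys.mean(),proj('scene',[p+[0,0,.005],p+[0,0,.04]]))
m=(s[...,2]>130)&(s[...,1]<80);m[215:]=0;ys,xs=np.nonzero(m);i=xs.argmin();print('scene tip',xs[i],ys[xs==xs[i]].mean())
E
```

```text
0 178
20 338.4117647058824 s 0.0243 tool [ 0.1093  0.0056 -0.0207]
60 306.52941176470586 s 0.0093 tool [ 0.0943 -0.007  -0.0234]
100 320.5 s -0.0061 tool [ 0.0789 -0.0015 -0.0261]
140 320.5 s -0.0217 tool [ 0.0633 -0.0015 -0.0288]
175 320.0 s -0.0356 tool [ 0.0494 -0.0017 -0.0313]
blue 294 351 236 278
236 304 342Traceback (most recent call last):
  File "<stdin>", line 15, in <module>
    return umr_minimum(a, axis, None, out, keepdims, initial, where)
ValueError: zero-size array to reduction operation minimum which has no identity
```

```bash
echo "MID=MID+.0015*np.array([-dv[1],dv[0],0])" >> h.py
python3 - <<'E'
from h import *
ctrl.move_l(tcp(-.07),vel=.05)
f0=ctrl.current_contact_force()
hit=ctrl.move_l(tcp(-.02),vel=.03,contact_N=3)
print(hit,f0,ctrl.current_contact_force(),ctrl.current_tool_pos(),tcp(-.02),ctrl.current_t())
w=ctrl.read_camera('wrist');s=ctrl.read_camera('scene')
cv2.imwrite('pics/c4.png',np.vstack([cv2.resize(w[120:300,200:440],(640,480))[:280],cv2.resize(s[165:225,215:343],(640,300),interpolation=cv2.INTER_CUBIC)]))
E
```

```text
False [ 0.06024855 -0.25057518 -2.67057852] [ 0.30026907 -0.00924284 -2.33640234] [ 0.49701914 -0.21274468  0.16858069] [ 0.49711842 -0.21276276  0.16852654] 17.8833
```

View pics/c4.png

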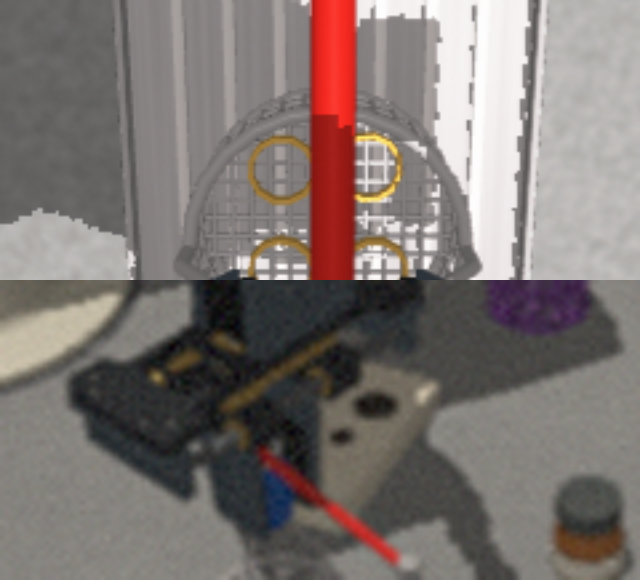

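The peg now runs through between the fingers above the blue grip with no contact, and all rings are inside. I'll continue in, then lower until the stand carries the weight.

```bash
python3 - <<'E'
from h import *
print(ctrl.move_l(tcp(.012),vel=.03,contact_N=3))
ctrl.sleep(.3);f0=ctrl.current_contact_force()
hit=ctrl.move_l(tcp(.012,-.012),vel=.01,contact_N=1.7)
print(hit,f0,ctrl.current_contact_force(),(ctrl.current_tool_pos()-tcp(.012)).round(4),ctrl.current_t())
w=ctrl.read_camera('wrist');s=ctrl.read_camera('scene');cv2.imwrite('pics/w5.png',w);cv2.imwrite('pics/s5.png',s)
E
```

```text
False
True [ 0.18222066 -0.56442647 -2.11138424] [0.89806824 0.85769147 2.42708488] [-0.0001  0.     -0.0056] 20.175
```

```bash
python3 - <<'E'
from h import *
ctrl.command_gripper(0.45);ctrl.sleep(.5)
ctrl.command_gripper(0.9);ctrl.sleep(.8)
print(ctrl.current_contact_force(),ctrl.current_grasp_force(),ctrl.current_t())
p=ctrl.current_tool_pos()
print(ctrl.move_l(p+[0,0,.12],vel=.06,contact_N=5))
q=ctrl.current_tool_pos();ctrl.move_l([.40,-.02,q[2]+.03],vel=.2);ctrl.sleep(1)
print(ctrl.current_t(),ctrl.current_tool_pos(),ctrl.current_contact_force())
t=ctrl.read_camera('top');s=ctrl.read_camera('scene');ctrl.sleep(1);s2=ctrl.read_camera('scene')
c=lambda im,x,y:cv2.resize(im[y:y+100,x:x+100],(400,400),interpolation=cv2.INTER_CUBIC)
print(cv2.absdiff(s,s2)[165:265,220:320].mean())
cv2.imwrite('pics/c6.png',np.hstack([c(t,320,160),c(s,220,170)]))
E
```

```text
[-0.50259585  0.74605561  0.33033751] 0.0 22.775
False
27.2583 [ 0.40000005 -0.01998865  0.3067973 ] [ 0.21460001  0.06489563 -1.02224373]
2.740466666666667
```

View pics/c6.png

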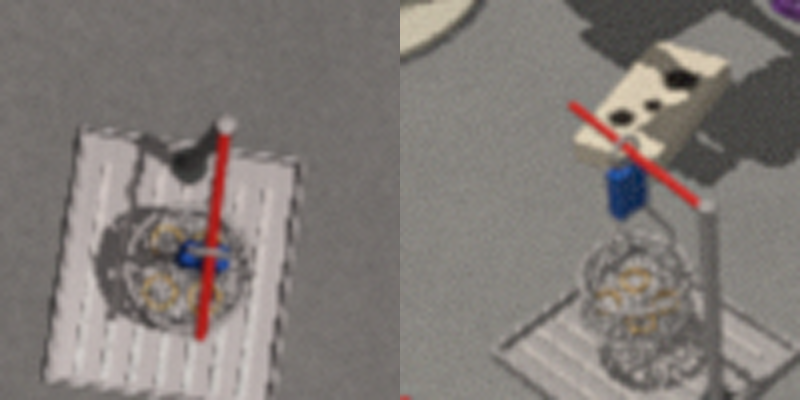

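The basket hangs by its eye on the red peg, clear of tray and post, with the rings inside. I'll let it settle and check that it is still before handing in.

```bash
python3 - <<'E'
from h import *
ctrl.sleep(6)
for i in range(5):
    a=ctrl.read_camera('scene');ctrl.sleep(.2);b=ctrl.read_camera('scene')
    d=cv2.absdiff(a,b);m=(b[...,0].astype(int)>100)&(b[...,2]<70);m[:205]=0;m[228:]=0;m[:,:265]=0;m[:,290:]=0
    y,x=np.nonzero(m);print(d[220:270,265:295].mean(),d[120:160,500:560].mean(),d[330:380,220:280].mean(),x.mean(),y.mean())
print(ctrl.current_t())
r=ctrl.sign_off();print(r)
E
```

```text
2.647777777777778 2.4830555555555556 3.045888888888889 273.8888888888889 214.66666666666666
2.538222222222222 2.4404166666666667 3.0993333333333335 274.0 214.25
2.556 2.43625 3.0533333333333332 273.84 214.28
2.7302222222222223 2.403888888888889 3.0883333333333334 273.76666666666665 215.13333333333333
2.6515555555555554 2.461527777777778 3.0765555555555557 273.82758620689657 215.17241379310346
35.9083
the job is handed in; nothing more can be done
None
```

The job is handed in at 36 s, no verdict shown: the basket hangs still by its eye on the red peg, clear of the tray, all four rings inside; I saw no contact with brick, jar or magnifier but didn't re-measure them.

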